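# Pack an egg paddle and hook both sample boxes shut

### The job

Lay the hardboard paddle flat in the larger white box, then close that box with the grey cover that fits it, and after it close the smaller box with the other cover. Each cover goes on tilted: hook its tongue under the lip of its box first, then let the other end down by hand, without dropping it, until the cover lies flat and fully home inside the end stop. Leave the beaker, the jar, the sample tube and the forceps where they are.

Things in the scene. Friction and masses are not known exactly. Their poses are not given: they have to be found in the camera images.
- paddle_mid (a point): Centre of the brown hardboard paddle with a blank paper label: 120 mm long (x), 28 wide (y), 6 thick (z), 22 g, lying flat on the bench label up.
- large_box: The large box: open-topped white plastic, fixed to the bench, 188 mm long (x), 110 wide (y), rim 40 mm above the bench, walls 6 to 8 mm, floor top 4 mm up. Origin: centre of its underside; x points from the slotted end (nearer the robot) to the far end, z up. Inside it is clear, 94 mm wide, but for the shelf under the slot.
- large_box_slot (a point): Foot of the large box's slot wall, mid-width, at rim height; axes as the box. Slot: 10 mm high (z 0 to 10), 14 deep (x 0 to 14), 90 wide, closed at the sides; its floor is a 6 mm thick shelf with top at z = 0, its roof a 5 mm lip (top z = 15). Far end: stop wall, inner face at x = 176 mm, top z = 8 mm. The 170 mm cover lies between with 6 mm play.
- large_cover: The large cover: grey plastic plate 170 mm long (x), 110 wide (y), 5 thick, 100 to 200 g, lying flat on the bench at first, grip bar up. The end at -x narrows to a tongue 80 mm wide, 17 long. Origin: centre of its underside, half-way along the 170 mm; x points from tongue to the other end (tail), z up.
- large_cover_tongue (a point): Middle of the tongue's outer edge on the large cover, on the underside; axes as the cover. When home, it lies 0 to 6 mm along x from the large box's slot point, at the same height.
- large_cover_bar (a point): Centre of the large cover's upright grip bar: 14 mm thick (along the cover's x), 44 long (y), 32 tall, standing on the plate. The point is 16 mm above the plate's top, 21 above its underside, 105 mm in x from the tongue's edge; axes as the cover.
- small_box: The small box: open-topped white plastic, fixed to the bench, 138 mm long (x), 84 wide (y), rim 40 mm above the bench, walls 6 to 8 mm, floor top 4 mm up. Origin: centre of its underside; x points from the slotted end (nearer the robot) to the far end, z up. Two short capped tubes inside, below the rim, are part of it.
- small_box_slot (a point): Foot of the small box's slot wall, mid-width, at rim height; axes as the box. Slot: 10 mm high (z 0 to 10), 14 deep (x 0 to 14), 64 wide, closed at the sides; its floor is a 6 mm thick shelf with top at z = 0, its roof a 5 mm lip (top z = 15). Far end: stop wall, inner face at x = 126 mm, top z = 8 mm. The 120 mm cover lies between with 6 mm play.
- small_cover: The small cover: grey plastic plate 120 mm long (x), 84 wide (y), 5 thick, 60 to 130 g, lying flat on the bench at first, grip bar up. The end at -x narrows to a tongue 54 mm wide, 17 long. Origin: centre of its underside, half-way along the 120 mm; x points from tongue to the other end (tail), z up.
- small_cover_tongue (a point): Middle of the tongue's outer edge on the small cover, on the underside; axes as the cover. When home, it lies 0 to 6 mm along x from the small box's slot point, at the same height.
- small_cover_bar (a point): Centre of the small cover's upright grip bar: 14 mm thick (along the cover's x), 44 long (y), 32 tall, standing on the plate. The point is 16 mm above the plate's top, 21 above its underside, 75 mm in x from the tongue's edge; axes as the cover.
- paddle: The whole paddle: origin at the centre of its underside, axes as its centre point.
- beaker_mid (a point): Empty glass beaker, 52 mm across, 65 tall; point half-way up. Leave it alone.
- jar_mid (a point): Amber glass jar with white cap, 48 mm across, 55 tall; point half-way up. Leave it alone.
- tube_mid (a point): Capped clear sample tube lying on the bench, 111 mm long, 20 across; point on its axis. Leave it alone.
- forceps_mid (a point): Steel forceps lying on the bench, 120 mm long; point at mid-length. Leave it alone.

How it is judged:
By the outcome, as a careful person would: the job done as asked, in the order asked, and still so for the second after the job is handed in, with the robot touching nothing.
It also fails if it takes over 72 s, if anything falls off the work surface, if the arm or the gripper's body presses on something with over 40 N, if the wrist force passes 120 N, or if a joint passes its speed limit or range.

### The arm

A 7-joint arm with a two-finger parallel gripper is mounted at the origin on the work surface. World frame = base frame: x ahead of the robot, y to its left, z up, the work surface at z = 0. Lengths are in m, angles in rad, forces in N, time in s.
With the tool pointing down it reaches from about 0.425 to 1.025 m from the base axis. Payload 3.6 kg.
Tool frame: the origin (TCP) lies midway between the tips of the shut fingers; the grasp point (between the pads) lies 19 mm behind it (manip.grip_point_offset is the distance from the TCP to the grasp point, in m); y points along the fingers, x is the direction in which the jaws open and shut, and the axes are right-handed (so a half turn about y gives the same grasp; the last joint's range is limited). The gripper opens to 85 mm and grips with 20 to 120 N. Pads are 22 mm wide; open, the fingers measure 114 mm over their backs; the gripper's body (76 mm by 85 mm) begins 54 mm behind the grasp point. The pads swing forward as they close: fully open they stand 13 mm farther back than shut.
Start: joints at [-1.308, 0.591, 0.048, 1.609, -0.033, 0.943, -0.034], TCP at [0.253, 0.679, 0.231] pointing down, gripper open.
Joint ranges: [-2.69, 2.69], [-0.47, 2.24], [-1.27, 1.36], [0.19, 2.51], [-1.53, 4.68], [0.08, 2.07], [-3.09, 3.09]. Speed limits (rad/s): [2.57, 2.57, 3.14, 3.14, 3.14, 3.14, 3.14].

### API

Orientations are given as a unit quaternion [w, x, y, z].
In Python, from workcell import manip gives the robot as it stands. The module is installed in compiled form; this text tells all that it offers.
- The arm moves only by the shell command python3 -m creep 'ROWS' [FORCE]. ROWS is JSON, one flat list of numbers, 7 for each row, row after row: the opening, from 0 (shut) to 1 (fully open), then the shift along the tool's x, y, z in m, then the turn, a rotation vector about the tool's x, y, z in rad. In form: [jaw, dx, dy, dz, wx, wy, wz, jaw, dx, dy, dz, wx, wy, wz, ...]. A call has 1 to 8 rows; each row is the pose to reach, as a shift and turn from the pose measured when the call began, along the tool's axes at that moment; what a row does not reach only later rows make up. A row lasts 1/8 s, in which the tool goes at most 62.5 mm and 10.7 degrees, less where a joint would pass 70% of its speed; a pose out of reach is approached as far as the arm can. A call with a gripper value outside its range is refused whole. The fingers move at their own pace and stop on an object; FORCE is the grip in N (left out, the last holds). Time passes only in rows, so rows that repeat a pose let the fingers close. It gives the time, the measured TCP pose, the force and the opening at its end, in the units of the state.
- manip.state(): the state, without advancing time (a new reading comes with each control period).
- manip.capture(name): name is "side" or "top"; returns the picture (480x640x3 uint8, blue, green, red); there is no depth.
- manip.camera_model(name): a dict with "fx", "fy", "cx", "cy" (pixels), "k1" (the pictures are not rectified: a ray, as slopes to the right and down, at radius r is drawn at 1 + k1 r^2 times it, then the intrinsics apply), "extrinsics" (4x4, takes a point from world to camera coordinates). Camera axes: x right, y up, looking along -z (the intrinsics and any distortion apply to the point x, -y, -z); pixel columns grow to the right and rows downward; lengths in m; the calibration is good to about 2 mm. A picture is of the moment at which its call begins. camera_model takes no time and is no camera call.
- manip.job_done(): hands the job in, once; it reports no verdict.
The state is a dict: "time": time; "qpos": joint angles; "joint_vel": joint speeds; "joint_efforts": joint torques, N m; "tool_pos": TCP position; "tcp_rot": TCP orientation; "wrist_force": force on the tool from outside, world axes, zero at the start; "ft_torque": the same for the moment, N m; "width": opening from 0.0 (shut) to 1.0 (fully open).
Only numpy, scipy, OpenCV 4.12 (cv2) and the standard library are available. Lean on these libraries where they do the work, as an engineer would, in place of code of your own. Each camera call takes 0.05 s, during which the arm holds its last target. There are 200 camera calls.

## Working session

There is one attempt and no reset: what is moved stays moved. The work goes in short steps, Python scripts to look and compute and a shell command to move; the robot and the scene stay as the last step left them, time stands still between calls to the robot, and variables do not carry over. Pictures are saved under pics/ and viewed, about 8 in all and at most 12, crops included, and the job is handed in when it is done.

```bash
mkdir -p pics; python3 - <<'E'
from workcell import manip
import cv2,numpy as np
for n in("side","top"):
    cv2.imwrite(f"pics/{n}0.png",manip.capture(n)); m=manip.camera_model(n)
    print(n,{k:(np.round(v,4).tolist() if k=="extrinsics" else v) for k,v in m.items()})
print(manip.state(),manip.grip_point_offset)
E
```

```text
side {'fx': 525.6262140431496, 'fy': 525.6262140431496, 'cx': 320.0111681190281, 'cy': 239.09473001950226, 'k1': -0.15641508052774708, 'extrinsics': [[0.7565, -0.654, 0.0076, -0.4021], [0.405, 0.4775, 0.7797, -0.2652], [-0.5136, -0.5868, 0.6261, -0.889], [0.0, 0.0, 0.0, 1.0]]}
top {'fx': 462.1384588859223, 'fy': 462.1384588859223, 'cx': 322.6787108004086, 'cy': 238.65490547627175, 'k1': -0.060939931492631196, 'extrinsics': [[-0.0163, -0.9998, 0.0063, -0.0108], [0.9876, -0.0152, 0.1559, -0.5632], [-0.1558, 0.0087, 0.9877, -1.0871], [0.0, 0.0, 0.0, 1.0]]}
{'time': 0.1, 'qpos': array([-1.30744781,  0.59202459,  0.0483142 ,  1.60971782, -0.0332939 ,
        0.94271482, -0.03367402]), 'joint_vel': array([-2.24113283e-04, -1.11256848e-03,  4.66029428e-04, -3.99539784e-03,
        6.67457150e-05, -5.10073691e-04, -7.10557421e-04]), 'joint_efforts': array([ 3.66860491e-03, -5.49992502e+01,  1.55350115e+00, -1.98825377e+01,
        9.81789693e-03,  3.81075937e-03,  6.56938525e-06]), 'tool_pos': array([0.25299174, 0.67861227, 0.23024861]), 'tcp_rot': array([-0.58033006,  0.58123223,  0.40278017, -0.40392357]), 'wrist_force': array([-0.41173651, -0.37211074, -0.65251753]), 'ft_torque': array([ 0.03283062,  0.05291389, -0.02435376]), 'width': 1.0027951544132419} 0.0187
```

View pics/top0.png

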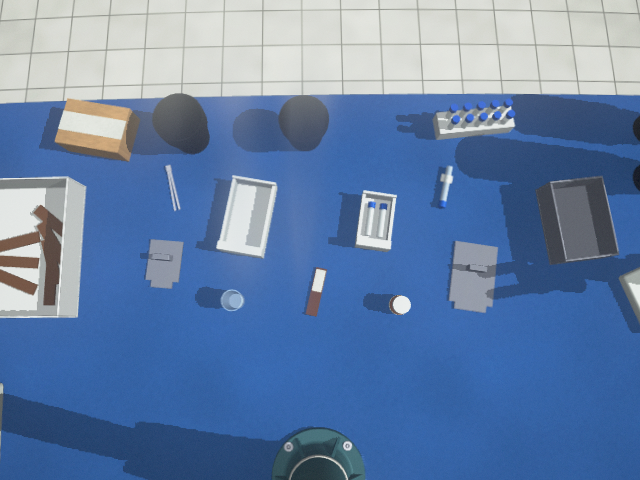

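View pics/side0.png

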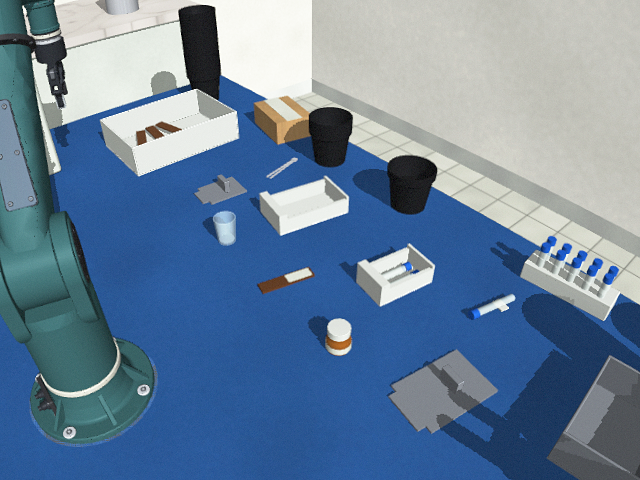

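```bash
cat >h.py <<'E'
from workcell import manip
import cv2,numpy as np
from scipy.spatial.transform import Rotation as R
def cam(n):
    m=manip.camera_model(n);return m,np.array(m["extrinsics"])
def proj(n,P):
    m,E=cam(n);p=np.atleast_2d(P)@E[:3,:3].T+E[:3,3]
    s=np.c_[p[:,0],-p[:,1]]/-p[:,2:];s=s*(1+m["k1"]*(s**2).sum(1,keepdims=True))
    return s*[m["fx"],m["fy"]]+[m["cx"],m["cy"]]
def w(n,uv,z):
    m,E=cam(n);d=(np.atleast_2d(uv)-[m["cx"],m["cy"]])/[m["fx"],m["fy"]];s=d.copy()
    for _ in range(20): s=d/(1+m["k1"]*(s**2).sum(1,keepdims=True))
    r=np.c_[s[:,0],-s[:,1],-np.ones(len(s))]@E[:3,:3];c=-E[:3,:3].T@E[:3,3]
    return c+r*((z-c[2])/r[:,2])[:,None]
def crop(im,x0,y0,x1,y1,k):
    c=cv2.resize(im[y0:y1,x0:x1],None,fx=k,fy=k,interpolation=cv2.INTER_CUBIC)
    for u in range(-(-x0//10)*10,x1,10):
        cv2.line(c,((u-x0)*k,0),((u-x0)*k,6),(0,255,255),1);cv2.putText(c,str(u),((u-x0)*k-10,16),0,.35,(0,255,255),1)
    for v in range(-(-y0//10)*10,y1,10):
        cv2.line(c,(0,(v-y0)*k),(6,(v-y0)*k),(0,255,255),1);cv2.putText(c,str(v),(8,(v-y0)*k+4),0,.35,(0,255,255),1)
    return c
def q():
    s=manip.state();a=s["tcp_rot"];return s["tool_pos"],R.from_quat([a[1],a[2],a[3],a[0]]),s
E
python3 - <<'E'
from h import *
im=cv2.imread("pics/top0.png")
def pad(c,h):return cv2.copyMakeBorder(c,0,h-c.shape[0],0,4,0)
a=[crop(im,212,168,286,264,6),crop(im,350,185,404,256,6)]
cv2.imwrite("pics/a.png",np.hstack([pad(c,580) for c in a]))
a=[crop(im,444,234,504,318,5),crop(im,140,234,190,294,5),crop(im,300,260,334,322,5)]
cv2.imwrite("pics/b.png",np.hstack([pad(c,430) for c in a]))
E
```

```text
(no output)
```

View pics/a.png

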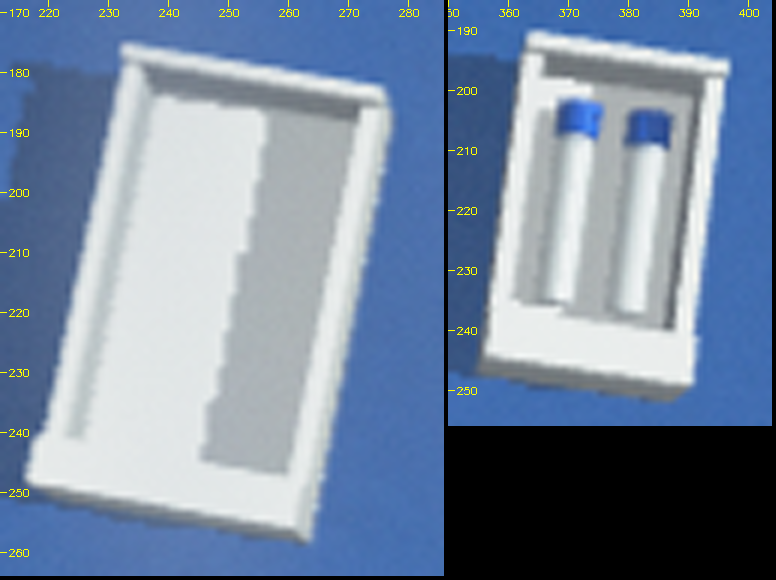

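View pics/b.png

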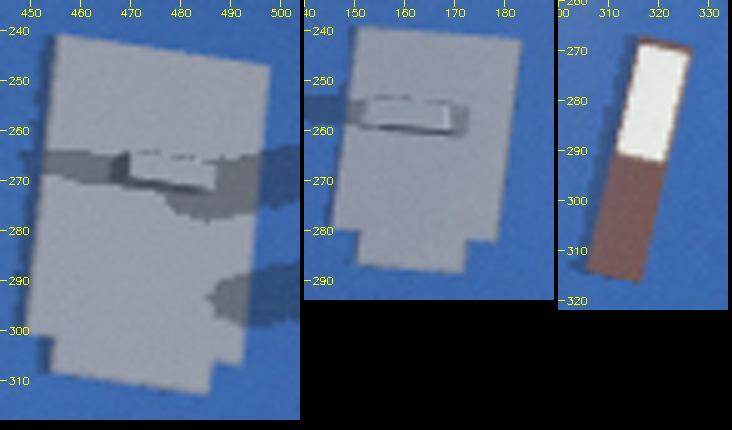

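The top view shows both boxes and covers turned by about 10°, with tongues and slots toward the robot. I read the corners off the crops and fit a pose to each.

```bash
cat >fit.py <<'E'
from h import *
from scipy.optimize import least_squares
O={"lbox":([(94,55,48),(94,-55,48),(-94,55,55),(-94,-55,55)],[(232.5,175.5),(276,183),(216.5,248),(262,256.5)]),
"sbox":([(69,42,48),(69,-42,48),(-69,42,55),(-69,-42,55)],[(363.5,190),(396.5,195.5),(355.5,244.5),(390.5,249.5)]),
"lcov":([(85,55,5),(85,-55,5),(-68,55,5),(-68,-55,5),(-85,40,5),(-85,-40,5)],[(455.5,241),(498,247),(449,300.5),(492.5,307),(454.5,308),(486,312.5)]),
"scov":([(60,42,5),(60,-42,5),(-43,42,5),(-43,-42,5),(-60,27,5),(-60,-27,5)],[(150.5,239.5),(183.5,242),(146.5,279.5),(178.5,282),(151,286.5),(172,288.5)]),
"pad":([(60,14,6),(60,-14,6),(-60,14,6),(-60,-14,6)],[(316,267.5),(327,270),(306,313.5),(317,316)])}
def tr(p,P):
    P=np.array(P)/1000;c,s=np.cos(p[2]),np.sin(p[2])
    return np.c_[p[0]+c*P[:,0]-s*P[:,1],p[1]+s*P[:,0]+c*P[:,1],P[:,2]]
def fit(P,uv,n="top"):
    r=least_squares(lambda p:(proj(n,tr(p,P))-uv).ravel(),[.6,0,-.1]);return r.x,np.abs(r.fun).max()
if __name__=="__main__":
    im=cv2.imread("pics/side0.png");t=cv2.imread("pics/top0.png")
    for k,(P,uv) in O.items():
        p,e=fit(P,np.array(uv));print(k,np.round(p,4),"deg",round(np.degrees(p[2]),2),"res",round(e,2))
        for a in proj("side",tr(p,P)):cv2.drawMarker(im,tuple(np.round(a).astype(int)),(0,0,255),0,7,1)
    cv2.imwrite("pics/c.png",cv2.resize(im[160:450,180:520],None,fx=2.0,fy=2.0))
E
python3 fit.py
```

```text
lbox [ 0.623   0.1656 -0.1857] deg -10.64 res 0.64
sbox [ 0.6072 -0.1525 -0.167 ] deg -9.57 res 0.36
lcov [ 0.4658 -0.3993 -0.1637] deg -9.38 res 0.29
scov [ 0.5107  0.3809 -0.0848] deg -4.86 res 0.57
pad [ 0.4359 -0.0026 -0.2299] deg -13.17 res 0.73
```

View pics/c.png

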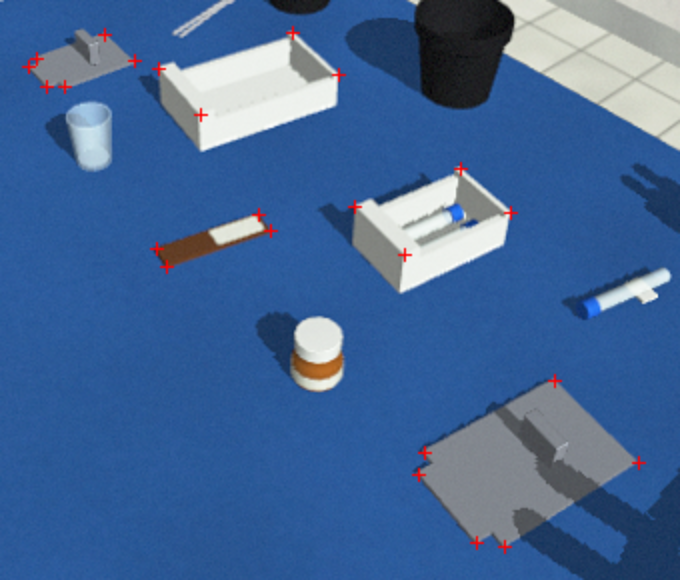

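```bash
cat >>h.py <<'E'
LB=(.623,.1656,-.1857);SB=(.6072,-.1525,-.167);LC=(.4658,-.3993,-.1637);SC=(.5107,.3809,-.0848);PD=(.4359,-.0026,-.2299)
def loc(b,x,y=0):  # point in object's frame (m) -> world xy
    c,s=np.cos(b[2]),np.sin(b[2]);return np.array([b[0]+c*x-s*y,b[1]+s*x+c*y])
def go(p,yaw,th=0,sgn=None):
    """print tool-frame shift and turn to TCP p, jaw axis at yaw, pitched th deg (tail up)"""
    t,Rt,s=q();C=R.from_euler("ZY",[yaw,-np.radians(th)]).as_matrix();best=None
    for g in([1,-1] if sgn is None else [sgn]):
        x=g*C[:,0];y=-C[:,2];M=R.from_matrix(np.c_[x,y,np.cross(x,y)]);v=(Rt.inv()*M).as_rotvec()
        if best is None or np.linalg.norm(v)<np.linalg.norm(best[1]):best=(g,v)
    d=Rt.inv().apply(np.array(p)-t)
    print("sgn",best[0],"shift",np.round(d,4).tolist(),"turn",np.round(best[1],4).tolist(),"| mm",round(np.linalg.norm(d)*1e3,1),"deg",round(np.degrees(np.linalg.norm(best[1])),2))
def st():
    t,Rt,s=q();print("t",round(s["time"],2),"tcp",np.round(t,4),"F",np.round(s["wrist_force"],2),"w",round(s["width"],3),"q7",np.round(s["qpos"],2).tolist());print(np.round(Rt.as_matrix(),3).tolist())
E
python3 - <<'E'
from h import *
st()
go([*PD[:2],.15],PD[2]+np.pi/2)
go([*PD[:2],.15],PD[2]+np.pi/2,0,1);go([*PD[:2],.15],PD[2]+np.pi/2,0,-1)
E
```

```text
t 0.1 tcp [0.253  0.6786 0.2302] F [-0.41 -0.37 -0.65] w 1.003 q7 [-1.31, 0.59, 0.05, 1.61, -0.03, 0.94, -0.03]
[[0.349, -0.001, -0.937], [0.937, -0.002, 0.349], [-0.002, -1.0, -0.0]]
sgn 1 shift [-0.5743, 0.0815, -0.4093] turn [-0.0, -0.1268, -0.0021] | mm 709.9 deg 7.27
sgn 1 shift [-0.5743, 0.0815, -0.4093] turn [-0.0, -0.1268, -0.0021] | mm 709.9 deg 7.27
sgn -1 shift [-0.5743, 0.0815, -0.4093] turn [0.0031, 3.0147, -0.0] | mm 709.9 deg 172.73
```

```bash
python3 -m creep '[0.5,-0.05,0,-0.035,0,-0.02,0, 0.5,-0.1,0,-0.07,0,-0.03,0, 0.5,-0.15,0,-0.105,0,-0.04,0, 0.5,-0.2,0,-0.14,0,-0.05,0, 0.5,-0.25,0,-0.175,0,-0.06,0, 0.5,-0.3,0,-0.21,0,-0.08,0, 0.5,-0.35,0.01,-0.245,0,-0.1,0, 0.45,-0.4,0.02,-0.28,0,-0.127,-0.002]' 40; python3 - <<'E'
from h import *
st();go([*PD[:2],.06],PD[2]+np.pi/2)
E
```

```text
time: 1.1
tool_pos: [0.3759, 0.2042, 0.211]
tcp_rot: [-0.554, 0.554, 0.44, -0.439]
wrist_force: [0.4, -0.6, -0.1]
width: 0.45
t 1.1 tcp [0.3759 0.2042 0.211 ] F [ 0.39 -0.62 -0.15] w 0.45 q7 [-0.67, 0.25, 0.08, 2.27, -0.04, 0.62, 0.78]
[[0.226, 0.001, -0.974], [0.974, 0.0, 0.226], [0.001, -1.0, -0.001]]
sgn 1 shift [-0.1879, 0.151, -0.1051] turn [0.0007, 0.0015, 0.0005] | mm 263.0 deg 0.1
```

```bash
python3 -m creep '[0.42,-0.047,0.03,-0.026,0,0,0, 0.42,-0.095,0.06,-0.053,0,0,0, 0.42,-0.142,0.09,-0.079,0,0,0, 0.42,-0.188,0.12,-0.105,0,0.0015,0, 0.42,-0.188,0.151,-0.105,0,0.0015,0, 0.42,-0.188,0.151,-0.105,0,0.0015,0]'; python3 - <<'E'
from h import *
st();go([*PD[:2],.0],PD[2]+np.pi/2)
E
```

```text
time: 1.85
tool_pos: [0.4344, -0.0035, 0.0584]
tcp_rot: [0.555, -0.554, -0.438, 0.44]
wrist_force: [-0.2, 0.0, -1.4]
width: 0.417
t 1.85 tcp [ 0.4344 -0.0035  0.0584] F [-0.2   0.01 -1.42] w 0.417 q7 [-0.12, 0.57, 0.03, 2.36, -0.09, 0.22, 1.33]
[[0.23, -0.004, -0.973], [0.973, 0.0, 0.23], [-0.001, -1.0, 0.004]]
sgn 1 shift [0.0012, 0.0584, -0.0015] turn [-0.004, -0.0018, -0.0008] | mm 58.4 deg 0.25
```

```bash
python3 -m creep '[0.42,0.001,0.02,-0.0015,-0.004,-0.002,0, 0.42,0.001,0.04,-0.0015,-0.004,-0.002,0, 0.42,0.001,0.052,-0.0015,-0.004,-0.002,0, 0.42,0.001,0.056,-0.0015,-0.004,-0.002,0, 0.42,0.001,0.057,-0.0015,-0.004,-0.002,0,0.42,0.001,0.057,-0.0015,-0.004,-0.002,0]'
python3 -m creep '[0.42,0,0.001,0,0,0,0, 0.42,0,0.002,0,0,0,0]'
```

```text
time: 2.6
tool_pos: [0.4369, -0.0027, 0.0028]
tcp_rot: [-0.554, 0.554, 0.439, -0.44]
wrist_force: [-0.0, 0.3, -0.4]
width: 0.423
time: 2.85
tool_pos: [0.4376, -0.0028, 0.0016]
tcp_rot: [0.554, -0.554, -0.439, 0.44]
wrist_force: [0.6, -0.2, -0.1]
width: 0.421
```

```bash
python3 -m creep '[0.42,0,0.001,0,0,0,0, 0.42,0,0.002,0,0,0,0]'
python3 -m creep '[0.42,0,0.001,0,0,0,0, 0.42,0,0.0015,0,0,0,0]'
```

```text
time: 3.1
tool_pos: [0.4382, -0.0028, 0.0003]
tcp_rot: [0.554, -0.554, -0.439, 0.44]
wrist_force: [0.5, 0.1, 0.5]
width: 0.421
time: 3.35
tool_pos: [0.4386, -0.0028, -0.0008]
tcp_rot: [0.555, -0.553, -0.438, 0.441]
wrist_force: [0.5, -0.5, 0.2]
width: 0.422
```

```bash
python3 -m creep '[0.42,-0.0005,0.001,0.001,0,0,0, 0.42,-0.0005,0.0015,0.002,0,0,0]'
python3 -m creep '[0.2,0,0,0,0,0,0, 0.2,0,0,0,0,0,0,0.2,0,0,0,0,0,0,0.2,0,0,0,0,0,0]' 40
```

```text
time: 3.6
tool_pos: [0.4385, -0.0028, -0.0009]
tcp_rot: [0.555, -0.554, -0.438, 0.44]
wrist_force: [2.5, -0.5, 4.0]
width: 0.421
time: 4.1
tool_pos: [0.439, -0.0026, -0.0001]
tcp_rot: [0.554, -0.554, -0.439, 0.44]
wrist_force: [-0.0, 0.5, 12.8]
width: 0.311
```

```bash
python3 -m creep '[0.2,0,-0.02,0,0,0,0, 0.2,0,-0.05,0,0,0,0,0.2,0,-0.09,0,0,0,0,0.2,0,-0.1,0,0,0,0]'
python3 - <<'E'
from h import *
st();go([*loc(LB,.006),.1],LB[2]+np.pi/2)
cv2.imwrite("pics/d.png",crop(manip.capture("side"),200,180,400,330,4))
E
```

```text
time: 4.6
tool_pos: [0.4398, -0.0027, 0.1016]
tcp_rot: [-0.554, 0.554, 0.44, -0.439]
wrist_force: [0.3, -0.5, -1.0]
width: 0.313
t 4.6 tcp [ 0.4398 -0.0027  0.1016] F [ 0.31 -0.49 -0.96] w 0.313 q7 [-0.12, 0.48, 0.03, 2.33, -0.04, 0.33, 1.29]
[[0.228, 0.001, -0.974], [0.974, -0.0, 0.228], [0.0, -1.0, -0.001]]
sgn 1 shift [0.2058, 0.0018, -0.146] turn [0.0012, -0.0442, 0.0001] | mm 252.4 deg 2.54
```

View pics/d.png

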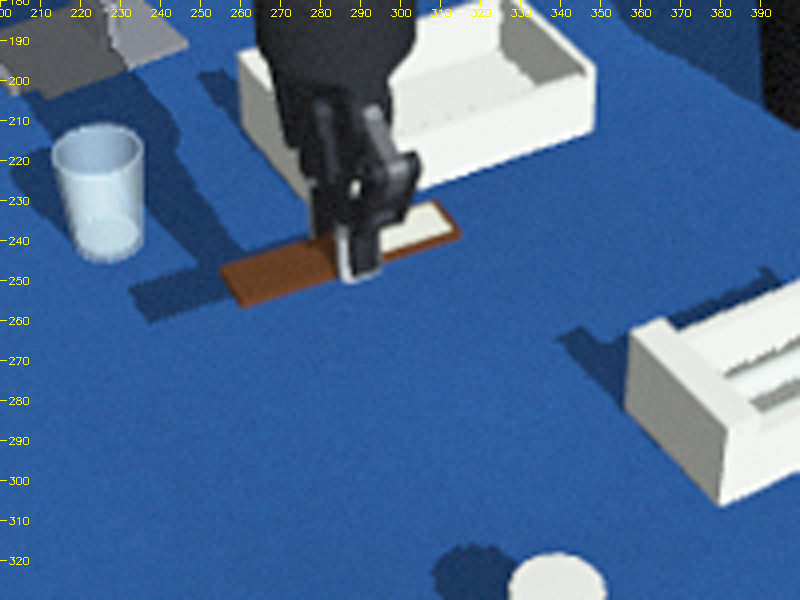

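The side view shows the paddle held level in the fingers around pixel (350,245). I'll carry it over the large box.

```bash
python3 -m creep '[0.2,0.03,0,-0.02,0,-0.008,0, 0.2,0.07,0,-0.05,0,-0.016,0, 0.2,0.11,0,-0.08,0,-0.024,0, 0.2,0.15,0,-0.107,0,-0.032,0, 0.2,0.185,0,-0.132,0,-0.04,0, 0.2,0.206,0,-0.146,0,-0.044,0, 0.2,0.206,0.01,-0.146,0,-0.044,0]'
python3 - <<'E'
from h import *
st();go([*loc(LB,.006),.01],LB[2]+np.pi/2)
E
```

```text
time: 5.52
tool_pos: [0.6299, 0.1668, 0.0904]
tcp_rot: [-0.543, 0.544, 0.453, -0.451]
wrist_force: [0.9, 0.2, -0.3]
width: 0.313
t 5.53 tcp [0.6299 0.1668 0.0904] F [ 0.87  0.16 -0.29] w 0.313 q7 [-0.37, 0.67, 0.06, 1.87, -0.06, 0.59, 1.12]
[[0.182, 0.002, -0.983], [0.983, 0.001, 0.182], [0.001, -1.0, -0.002]]
sgn 1 shift [-0.0026, 0.0804, 0.0007] turn [0.0018, 0.0023, 0.0013] | mm 80.4 deg 0.18
```

```bash
python3 -m creep '[0.2,-0.001,0.02,0,0.002,0.002,0, 0.2,-0.0025,0.04,0.001,0.002,0.002,0, 0.2,-0.0025,0.06,0.001,0.002,0.002,0, 0.2,-0.0025,0.075,0.001,0.002,0.002,0, 0.2,-0.0025,0.081,0.001,0.002,0.002,0, 0.2,-0.0025,0.083,0.001,0.002,0.002,0,0.2,-0.0025,0.084,0.001,0.002,0.002,0]'
python3 -m creep '[0.2,0,0.001,0,0,0,0, 0.2,0,0.0015,0,0,0,0]'
```

```text
time: 6.4
tool_pos: [0.6292, 0.1649, 0.0069]
tcp_rot: [0.544, -0.544, -0.452, 0.451]
wrist_force: [0.9, 0.2, -0.5]
width: 0.306
time: 6.65
tool_pos: [0.6295, 0.165, 0.0058]
tcp_rot: [0.544, -0.544, -0.453, 0.451]
wrist_force: [-0.0, -0.8, -1.2]
width: 0.311
```

```bash
python3 -m creep '[0.2,0,0.001,0,0,0,0, 0.2,0,0.0015,0,0,0,0]'
python3 -m creep '[0.2,0,0.0005,0,0,0,0,0.2,0,0.001,0,0,0,0]'
```

```text
time: 6.9
tool_pos: [0.6296, 0.165, 0.0044]
tcp_rot: [0.544, -0.544, -0.453, 0.451]
wrist_force: [0.3, -0.0, -0.1]
width: 0.313
time: 7.15
tool_pos: [0.6296, 0.165, 0.0041]
tcp_rot: [0.544, -0.544, -0.453, 0.451]
wrist_force: [-2.1, -0.2, 7.8]
width: 0.311
```

```bash
python3 -m creep '[0.45,0,0,0,0,0,0, 0.45,0,0,0,0,0,0, 0.45,0,-0.02,0,0,0,0, 0.45,0,-0.07,0,0,0,0,0.6,0,-0.12,0,0,0,0,0.6,0,-0.16,0,0,0,0,0.6,0,-0.16,0,0,0,0]'
python3 - <<'E'
from h import *
cv2.imwrite("pics/e.png",manip.capture("top")[150:280,190:320])
st();p=[*loc(LC,.02),.16]
go(p,LC[2],0,1);go(p,LC[2],0,-1)
E
```

```text
time: 8.02
tool_pos: [0.6322, 0.1654, 0.1694]
tcp_rot: [-0.543, 0.545, 0.456, -0.447]
wrist_force: [0.7, -0.2, -0.6]
width: 0.599
t 8.07 tcp [0.6305 0.165  0.167 ] F [ 0.24 -0.43 -0.16] w 0.599 q7 [-0.37, 0.57, 0.07, 1.84, -0.06, 0.73, 1.11]
[[0.184, 0.007, -0.983], [0.983, 0.004, 0.184], [0.005, -1.0, -0.006]]
sgn 1 shift [-0.5846, 0.004, 0.0379] turn [0.0011, 1.5491, 0.0083] | mm 585.8 deg 88.76
sgn -1 shift [-0.5846, 0.004, 0.0379] turn [0.0084, -1.5925, -0.0011] | mm 585.8 deg 91.24
```

```bash
python3 -m creep '[0.6,-0.055,0,0.003,0,0.15,0, 0.6,-0.11,0,0.007,0,0.3,0, 0.6,-0.165,0,0.011,0,0.45,0, 0.6,-0.22,0,0.014,0,0.6,0, 0.6,-0.275,0,0.018,0,0.75,0, 0.6,-0.33,0,0.021,0,0.9,0, 0.6,-0.385,0.002,0.025,0,1.05,0, 0.6,-0.44,0.003,0.028,0,1.2,0]'
python3 - <<'E'
from h import *
st();go([*loc(LC,.02),.06],LC[2],0,1)
E
```

```text
time: 9.07
tool_pos: [0.5202, -0.2632, 0.1607]
tcp_rot: [0.706, -0.703, -0.065, 0.062]
wrist_force: [-0.2, 0.5, -0.2]
width: 0.6
t 9.07 tcp [ 0.5202 -0.2632  0.1607] F [-0.18  0.51 -0.18] w 0.6 q7 [0.12, 0.53, 0.38, 2.0, -0.32, 0.66, 0.89]
[[0.984, 0.004, -0.18], [0.18, 0.005, 0.984], [0.005, -1.0, 0.004]]
sgn 1 shift [-0.0597, 0.0999, -0.1312] turn [-0.0047, 0.3443, 0.0044] | mm 175.4 deg 19.73
```

View pics/e.png

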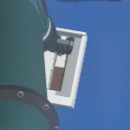

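The crop shows the brown paddle inside the large box, aligned with it but partly hidden by the arm. On to the large cover.

```bash
python3 -m creep '[0.6,-0.02,0,-0.044,0,0.11,0, 0.6,-0.04,0,-0.088,0,0.23,0, 0.6,-0.0597,0.02,-0.1312,-0.005,0.344,0.004, 0.6,-0.0597,0.05,-0.1312,-0.005,0.344,0.004, 0.6,-0.0597,0.08,-0.1312,-0.005,0.344,0.004, 0.6,-0.0597,0.0999,-0.1312,-0.005,0.344,0.004,0.6,-0.0597,0.0999,-0.1312,-0.005,0.344,0.004]'
python3 - <<'E'
from h import *
st();go([*loc(LC,.02),.009],LC[2],0,1)
E
```

```text
time: 9.95
tool_pos: [0.4843, -0.4012, 0.058]
tcp_rot: [0.706, -0.704, 0.059, -0.057]
wrist_force: [-0.1, -0.4, 0.1]
width: 0.599
t 9.95 tcp [ 0.4843 -0.4012  0.058 ] F [-0.08 -0.4   0.13] w 0.599 q7 [0.37, 0.74, 0.37, 1.94, -0.48, 0.55, 0.9]
[[0.987, -0.003, 0.163], [-0.163, 0.002, 0.987], [-0.003, -1.0, 0.002]]
sgn 1 shift [0.0016, 0.049, -0.0012] turn [-0.002, 0.0005, -0.0034] | mm 49.0 deg 0.23
```

```bash
python3 -m creep '[0.6,0.0016,0.018,-0.0012,-0.002,0,-0.003, 0.6,0.0016,0.036,-0.0012,-0.002,0,-0.003, 0.6,0.0016,0.046,-0.0012,-0.002,0,-0.003,0.5,0.0016,0.049,-0.0012,-0.002,0,-0.003, 0.3,0.0016,0.049,-0.0012,-0.002,0,-0.003,0.1,0.0016,0.049,-0.0012,-0.002,0,-0.003,0.0,0.0016,0.049,-0.0012,-0.002,0,-0.003,0.0,0.0016,0.049,-0.0012,-0.002,0,-0.003]' 80
python3 -m creep '[0,0,0,0,0,0,0,0,0,0,0,0,0,0]'; python3 -c "
from h import *
st();go([*loc(LC,.02),.009],LC[2],0,1)"
```

```text
time: 10.95
tool_pos: [0.4859, -0.403, 0.0096]
tcp_rot: [-0.704, 0.705, -0.057, 0.058]
wrist_force: [-0.4, -0.2, 3.0]
width: 0.147
time: 11.2
tool_pos: [0.4859, -0.4029, 0.0096]
tcp_rot: [-0.705, 0.705, -0.057, 0.058]
wrist_force: [-1.0, 0.4, 2.4]
width: 0.146
t 11.2 tcp [ 0.4859 -0.4029  0.0096] F [-1.04  0.38  2.44] w 0.146 q7 [0.41, 0.8, 0.32, 1.95, -0.52, 0.47, 0.94]
[[0.987, 0.0, 0.162], [-0.162, -0.001, 0.987], [0.001, -1.0, -0.001]]
sgn 1 shift [-0.0004, 0.0006, 0.0003] turn [0.0006, 0.0005, 0.0006] | mm 0.8 deg 0.06
```

```bash
cat >>h.py <<'E'
def cov(B,slotx,bar,h,x0,z,th,y=0):
    """TCP goal: tongue at slot-frame (x0,y,z) mm, tilt th deg"""
    t=np.r_[loc(B,slotx+x0/1e3,y/1e3),.04+z/1e3]
    C=R.from_euler("ZY",[B[2],-np.radians(th)])
    go(t+C.apply([bar,0,h]),B[2],th,1)
E
python3 -m creep '[0,0,-0.01,0,0,0,0, 0,0,-0.03,0,0,0,0, 0,0,-0.06,0,0,0,0, 0,0,-0.09,0,0,0,0, 0,0,-0.12,0,0,0,0, 0,0,-0.13,0,0,0,0]'
python3 - <<'E'
from h import *
st();cov(LB,-.088,.105,.0096,26,80,8)
cv2.imwrite("pics/f.png",crop(manip.capture("side"),340,200,540,350,4))
E
```

```text
time: 11.95
tool_pos: [0.4868, -0.4038, 0.1427]
tcp_rot: [-0.704, 0.706, -0.056, 0.059]
wrist_force: [-0.1, 0.2, -0.9]
width: 0.146
t 11.95 tcp [ 0.4868 -0.4038  0.1427] F [-0.06  0.18 -0.85] w 0.146 q7 [0.31, 0.62, 0.46, 1.91, -0.41, 0.7, 0.85]
[[0.987, 0.004, 0.163], [-0.163, -0.003, 0.987], [0.005, -1.0, -0.003]]
sgn 1 shift [0.0825, -0.0027, 0.5831] turn [0.0011, 0.0226, -0.1349] | mm 588.9 deg 7.84
```

View pics/f.png

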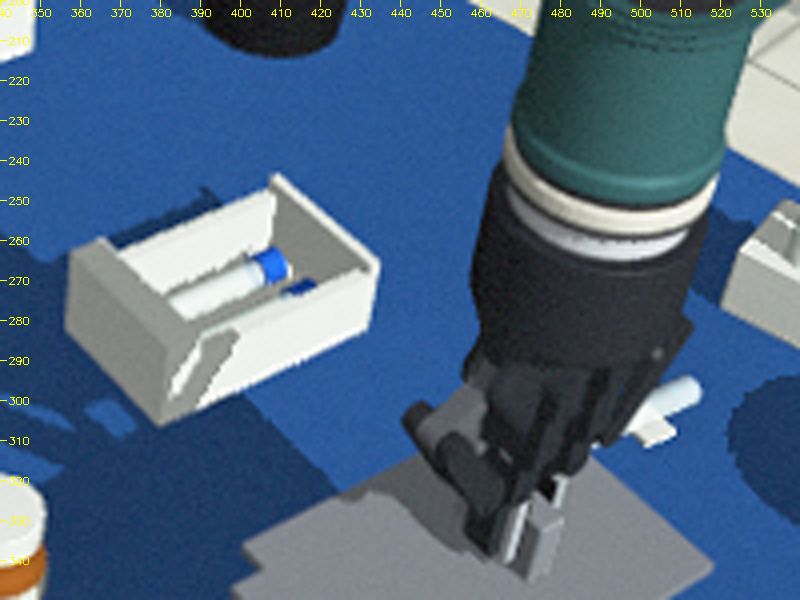

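The cover hangs level, with the bar in the fingers at pixel (473,330). Next I move it over the large box.

```bash
python3 -m creep '[0,0.004,0,0.03,0,0,0, 0,0.01,0,0.075,0,0,0, 0,0.018,0,0.125,0,0,0, 0,0.025,0,0.175,0,0,-0.02, 0,0.032,0,0.225,0,0.005,-0.05, 0,0.039,0,0.275,0,0.01,-0.08, 0,0.046,0,0.325,0,0.01,-0.1, 0,0.053,0,0.375,0,0.01,-0.12]'
python3 - <<'E'
from h import *
st();cov(LB,-.088,.105,.0096,26,60,8)
E
```

```text
time: 13.0
tool_pos: [0.5996, -0.0407, 0.1413]
tcp_rot: [-0.699, 0.708, -0.018, 0.105]
wrist_force: [1.3, -1.0, -1.2]
width: 0.149
t 13.0 tcp [ 0.5996 -0.0407  0.1413] F [ 1.3  -1.04 -1.17] w 0.149 q7 [-0.36, 0.56, 0.48, 2.06, -0.5, 0.49, 0.3]
[[0.978, 0.121, 0.172], [-0.171, -0.023, 0.985], [0.123, -0.992, -0.002]]
sgn 1 shift [0.0258, 0.0201, 0.2067] turn [0.0003, 0.0125, -0.0158] | mm 209.3 deg 1.16
```

```bash
python3 -m creep '[0,0.005,0,0.045,0,0.004,-0.005, 0,0.012,0,0.09,0,0.008,-0.01, 0,0.018,0,0.135,0,0.012,-0.015, 0,0.023,0,0.175,0,0.0125,-0.0158, 0,0.0258,0.01,0.2067,0,0.0125,-0.0158, 0,0.0258,0.0201,0.2067,0,0.0125,-0.0158, 0,0.0258,0.0201,0.2067,0,0.0125,-0.0158]'
python3 - <<'E'
from h import *
st();cov(LB,-.088,.105,.0096,26,10,8)
E
```

```text
time: 13.88
tool_pos: [0.6613, 0.1568, 0.1224]
tcp_rot: [-0.697, 0.708, -0.018, 0.113]
wrist_force: [0.4, -0.3, -0.8]
width: 0.149
t 13.88 tcp [0.6613 0.1568 0.1224] F [ 0.38 -0.32 -0.77] w 0.149 q7 [-0.69, 0.69, 0.54, 1.9, -0.53, 0.57, -0.02]
[[0.974, 0.133, 0.185], [-0.183, -0.028, 0.983], [0.136, -0.991, -0.003]]
sgn 1 shift [-0.0052, 0.048, 0.0017] turn [0.0028, -0.0004, -0.0033] | mm 48.3 deg 0.25
```

```bash
python3 -m creep '[0,-0.001,0.012,0.001,0.001,0,-0.001, 0,-0.003,0.024,0.0017,0.003,0,-0.003, 0,-0.004,0.036,0.0017,0.003,0,-0.003, 0,-0.0052,0.045,0.0017,0.003,0,-0.003, 0,-0.0052,0.048,0.0017,0.003,0,-0.003, 0,-0.0052,0.048,0.0017,0.003,0,-0.003]'
python3 - <<'E'
from h import *
st();cov(LB,-.088,.105,.0096,26,1.5,8);cov(LB,-.088,.105,.0096,14,1.5,8)
a=manip.capture("side")
cv2.imwrite("pics/g.png",crop(a,230,160,370,250,5))
E
```

```text
time: 14.62
tool_pos: [0.6631, 0.158, 0.074]
tcp_rot: [-0.698, 0.707, -0.017, 0.115]
wrist_force: [-0.2, -1.0, -1.3]
width: 0.149
t 14.62 tcp [0.6631 0.158  0.074 ] F [-0.15 -0.97 -1.29] w 0.149 q7 [-0.65, 0.75, 0.48, 1.91, -0.58, 0.48, 0.01]
[[0.973, 0.137, 0.185], [-0.183, -0.026, 0.983], [0.139, -0.99, 0.0]]
sgn 1 shift [-0.0013, 0.0083, 0.0001] turn [-0.0, -0.0005, -0.0003] | mm 8.4 deg 0.03
sgn 1 shift [-0.0132, 0.0066, 0.0001] turn [-0.0, -0.0005, -0.0003] | mm 14.7 deg 0.03
```

View pics/g.png

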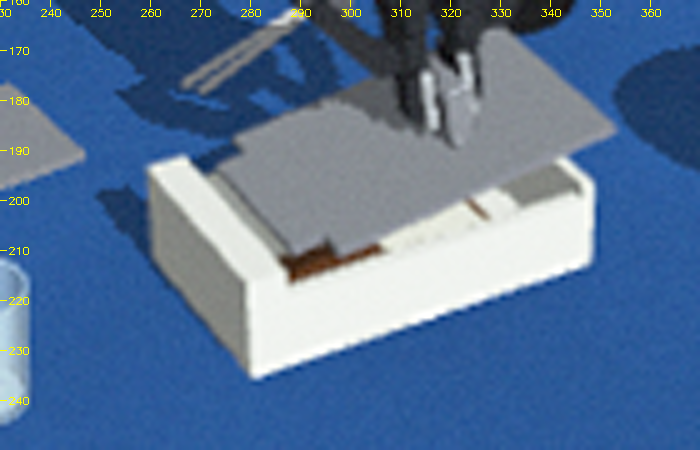

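```bash
python3 -m creep '[0,-0.0005,0.003,0,0,0,0, 0,-0.001,0.006,0,0,0,0, 0,-0.0013,0.0083,0,0,0,0, 0,-0.004,0.008,0,0,0,0, 0,-0.007,0.0075,0,0,0,0, 0,-0.01,0.0071,0,0,0,0, 0,-0.0132,0.0066,0,0,0,0, 0,-0.0132,0.0066,0,0,0,0]'
python3 - <<'E'
from h import *
st();cov(LB,-.088,.105,.0096,14,1.5,8);cov(LB,-.088,.105,.0096,4,1.5,8)
print(proj("side",[[*loc(LB,-.054,.014),.01],[*loc(LB,-.054,-.014),.01],[*loc(LB,.066,-.014),.01]]))
E
```

```text
time: 15.68
tool_pos: [0.6509, 0.1605, 0.066]
tcp_rot: [-0.698, 0.707, -0.016, 0.115]
wrist_force: [0.3, 0.7, -0.8]
width: 0.15
t 15.68 tcp [0.6509 0.1605 0.066 ] F [ 0.29  0.71 -0.77] w 0.15 q7 [-0.65, 0.75, 0.46, 1.94, -0.59, 0.45, 0.02]
[[0.973, 0.137, 0.185], [-0.183, -0.025, 0.983], [0.139, -0.99, 0.0]]
sgn 1 shift [0.0002, 0.0004, -0.0001] turn [-0.0004, -0.0002, -0.0002] | mm 0.5 deg 0.03
sgn 1 shift [-0.0097, -0.001, -0.0002] turn [-0.0004, -0.0002, -0.0002] | mm 9.7 deg 0.03
[[282.21111876 212.63935944]
 [287.46607966 218.54172317]
 [330.00837939 204.45015818]]
```

```bash
python3 -m creep '[0,-0.002,0,0,0,0,0, 0,-0.004,-0.0003,0,0,0,0, 0,-0.006,-0.0005,0,0,0,0, 0,-0.008,-0.0008,0,0,0,0, 0,-0.0097,-0.001,0,0,0,0,0,-0.0097,-0.001,0,0,0,0]'
python3 - <<'E'
from h import *
st();cov(LB,-.088,.105,.0096,4,1.5,8);cov(LB,-.088,.105,.0096,2,1.5,8)
E
```

```text
time: 16.42
tool_pos: [0.6411, 0.1623, 0.0655]
tcp_rot: [-0.698, 0.707, -0.016, 0.114]
wrist_force: [0.2, -0.5, -1.0]
width: 0.145
t 16.43 tcp [0.6411 0.1623 0.0655] F [ 0.19 -0.52 -1.04] w 0.145 q7 [-0.66, 0.74, 0.46, 1.96, -0.59, 0.43, 0.02]
[[0.973, 0.136, 0.185], [-0.183, -0.025, 0.983], [0.139, -0.99, 0.0]]
sgn 1 shift [0.0003, -0.0001, -0.0001] turn [-0.0003, -0.0002, -0.0004] | mm 0.3 deg 0.03
sgn 1 shift [-0.0017, -0.0003, -0.0001] turn [-0.0003, -0.0002, -0.0004] | mm 1.7 deg 0.03
```

```bash
python3 -m creep '[0,-0.001,-0.0002,0,0,0,0, 0,-0.0018,-0.0003,0,0,0,0,0,-0.002,-0.0003,0,0,0,0]'
python3 -m creep '[0,-0.0007,-0.0001,0,0,0,0, 0,-0.001,-0.0001,0,0,0,0]'
python3 -m creep '[0,-0.0007,-0.0001,0,0,0,0, 0,-0.001,-0.0001,0,0,0,0]'
python3 -c "
from h import *
st();cov(LB,-.088,.105,.0096,0,1.5,8)"
```

```text
time: 16.8
tool_pos: [0.6393, 0.1626, 0.0657]
tcp_rot: [-0.698, 0.707, -0.016, 0.115]
wrist_force: [0.4, -0.2, -0.5]
width: 0.15
time: 17.05
tool_pos: [0.6391, 0.1626, 0.0659]
tcp_rot: [-0.698, 0.707, -0.016, 0.115]
wrist_force: [0.9, -1.0, -1.0]
width: 0.147
time: 17.3
tool_pos: [0.639, 0.1626, 0.0662]
tcp_rot: [-0.698, 0.707, -0.015, 0.116]
wrist_force: [3.1, -0.9, -1.9]
width: 0.147
t 17.3 tcp [0.639  0.1626 0.0662] F [ 3.09 -0.92 -1.89] w 0.147 q7 [-0.66, 0.74, 0.46, 1.97, -0.59, 0.43, 0.02]
[[0.973, 0.141, 0.185], [-0.184, -0.026, 0.983], [0.143, -0.99, 0.001]]
sgn 1 shift [-0.0017, 0.0003, -0.0001] turn [-0.0005, -0.0008, 0.0038] | mm 1.8 deg 0.23
```

```bash
python3 -m creep '[0,0.001,0.0006,0,0,0,0.003, 0,0.0022,0.0006,0,0,0,0.004, 0,0.0022,0.0006,0,0,0,0.004]'
python3 - <<'E'
from h import *
st();cov(LB,-.088,.105,.0096,4,1.2,8)
for t in(6,4,2): cov(LB,-.088,.105,.0096,4,1.2,t)
E
```

```text
time: 17.68
tool_pos: [0.6407, 0.1623, 0.0656]
tcp_rot: [-0.698, 0.707, -0.017, 0.114]
wrist_force: [0.6, 1.2, -1.0]
width: 0.147
t 17.68 tcp [0.6407 0.1623 0.0656] F [ 0.6   1.18 -1.  ] w 0.147 q7 [-0.66, 0.74, 0.46, 1.96, -0.59, 0.43, 0.02]
[[0.973, 0.135, 0.185], [-0.183, -0.025, 0.983], [0.138, -0.99, 0.0]]
sgn 1 shift [0.0006, 0.0004, -0.0001] turn [-0.0004, -0.0006, -0.0014] | mm 0.7 deg 0.09
sgn 1 shift [0.0008, 0.0041, -0.0001] turn [-0.0004, -0.0006, 0.0335] | mm 4.2 deg 1.92
sgn 1 shift [0.001, 0.0078, -0.0001] turn [-0.0004, -0.0006, 0.0684] | mm 7.8 deg 3.92
sgn 1 shift [0.001, 0.0114, -0.0001] turn [-0.0004, -0.0006, 0.1033] | mm 11.5 deg 5.92
```

```bash
python3 -m creep '[0,0.0006,0.002,0,0,0,0.015, 0,0.0008,0.0041,0,0,0,0.0335, 0,0.0009,0.006,0,0,0,0.051, 0,0.001,0.0078,0,0,0,0.0684, 0,0.001,0.0096,0,0,0,0.086, 0,0.001,0.0114,0,0,0,0.1033, 0,0.001,0.0114,0,0,0,0.1033]'
python3 - <<'E'
from h import *
st()
for t,z in((2,1),(1,.8),(0.3,.3),(0,0)): cov(LB,-.088,.105,.0096,4,z,t)
E
```

```text
time: 18.55
tool_pos: [0.6436, 0.1616, 0.0543]
tcp_rot: [-0.703, 0.705, -0.054, 0.078]
wrist_force: [-0.3, 0.2, -1.4]
width: 0.146
t 18.55 tcp [0.6436 0.1616 0.0543] F [-0.33  0.16 -1.37] w 0.146 q7 [-0.62, 0.78, 0.45, 1.89, -0.58, 0.57, 0.02]
[[0.982, 0.034, 0.185], [-0.185, -0.006, 0.983], [0.035, -0.999, 0.0]]
sgn 1 shift [-0.0004, 0.0001, 0.0001] turn [-0.0003, -0.0008, -0.0] | mm 0.4 deg 0.05
sgn 1 shift [-0.0003, 0.0021, 0.0001] turn [-0.0004, -0.0008, 0.0174] | mm 2.1 deg 1.0
sgn 1 shift [-0.0002, 0.0039, 0.0001] turn [-0.0004, -0.0008, 0.0297] | mm 3.9 deg 1.7
sgn 1 shift [-0.0002, 0.0047, 0.0001] turn [-0.0004, -0.0008, 0.0349] | mm 4.7 deg 2.0
```

```bash
python3 -m creep '[0,-0.0002,0.001,0,0,0,0.009, 0,-0.0002,0.0021,0,0,0,0.0174, 0,-0.0002,0.003,0,0,0,0.0235, 0,-0.0002,0.0039,0,0,0,0.0297, 0,-0.0002,0.0039,0,0,0,0.0297]'
python3 - <<'E'
from h import *
st()
for t,z in((0,0),(0,-.7)): cov(LB,-.088,.105,.0096,4,z,t)
E
```

```text
time: 19.18
tool_pos: [0.6436, 0.1616, 0.0504]
tcp_rot: [-0.704, 0.704, -0.064, 0.068]
wrist_force: [-0.1, 0.6, -1.7]
width: 0.146
t 19.18 tcp [0.6436 0.1616 0.0504] F [-0.09  0.64 -1.73] w 0.146 q7 [-0.61, 0.79, 0.45, 1.87, -0.57, 0.6, 0.02]
[[0.983, 0.005, 0.186], [-0.186, -0.001, 0.983], [0.005, -1.0, 0.0]]
sgn 1 shift [0.0, 0.0008, 0.0001] turn [-0.0003, -0.0009, 0.0051] | mm 0.8 deg 0.3
sgn 1 shift [0.0, 0.0015, 0.0001] turn [-0.0003, -0.0009, 0.0051] | mm 1.5 deg 0.3
```

```bash
python3 -m creep '[0,0,0.0005,0,0,0,0.003, 0,0,0.001,0,0,0,0.005, 0,0,0.0015,0,0,0,0.005]'
python3 -m creep '[0,0,0.0005,0,0,0,0, 0,0,0.001,0,0,0,0]'
python3 -c "
from h import *
st();cov(LB,-.088,.105,.0096,4,0,0)"
```

```text
time: 19.55
tool_pos: [0.6436, 0.1617, 0.0496]
tcp_rot: [0.704, -0.704, 0.066, -0.066]
wrist_force: [-3.8, -0.5, 7.6]
width: 0.152
time: 19.8
tool_pos: [0.6436, 0.1616, 0.0496]
tcp_rot: [0.705, -0.704, 0.066, -0.066]
wrist_force: [-3.6, 0.5, 10.5]
width: 0.148
t 19.8 tcp [0.6436 0.1616 0.0496] F [-3.57  0.5  10.5 ] w 0.148 q7 [-0.61, 0.79, 0.45, 1.87, -0.57, 0.61, 0.02]
[[0.983, -0.001, 0.186], [-0.186, 0.002, 0.983], [-0.001, -1.0, 0.001]]
sgn 1 shift [0.0001, -0.0, 0.0001] turn [-0.0014, -0.0009, -0.0008] | mm 0.1 deg 0.11
```

```bash
python3 -m creep '[0.3,0,0,0,0,0,0, 0.6,0,0,0,0,0,0, 0.6,0,0,0,0,0,0, 0.6,0,-0.02,0,0,0,0, 0.6,0,-0.05,0,0,0,0, 0.6,0,-0.09,0,0,0,0,0.6,0,-0.11,0,0,0,0]'
python3 - <<'E'
from h import *
st();p=[*loc(SC,.015),.14];print(p);go(p,SC[2],0,1)
E
```

```text
time: 20.68
tool_pos: [0.6451, 0.1614, 0.163]
tcp_rot: [0.705, -0.703, 0.065, -0.067]
wrist_force: [1.2, 0.0, 0.1]
width: 0.601
t 20.68 tcp [0.6451 0.1614 0.163 ] F [1.17 0.03 0.12] w 0.601 q7 [-0.68, 0.66, 0.56, 1.82, -0.48, 0.79, -0.06]
[[0.983, 0.004, 0.186], [-0.186, 0.002, 0.983], [0.003, -1.0, 0.003]]
[np.float64(0.5256460995116642), np.float64(0.37962952395243665), 0.14]
sgn 1 shift [-0.1581, 0.023, 0.1922] turn [-0.003, -0.1021, 0.0035] | mm 249.9 deg 5.86
```

```bash
python3 -m creep '[0.6,-0.035,0,0.042,0,-0.02,0, 0.6,-0.07,0,0.085,0,-0.05,0, 0.6,-0.105,0,0.128,0,-0.08,0, 0.6,-0.14,0.01,0.17,0,-0.1,0, 0.6,-0.1581,0.023,0.1922,-0.003,-0.102,0.003, 0.6,-0.1581,0.06,0.1922,-0.003,-0.102,0.003, 0.6,-0.1581,0.1,0.1922,-0.003,-0.102,0.003,0.6,-0.1581,0.1,0.1922,-0.003,-0.102,0.003]'
python3 - <<'E'
from h import *
st();go([*loc(SC,.015),.009],SC[2],0,1)
a=manip.capture("side");b=manip.capture("top")
cv2.imwrite("pics/i.png",np.vstack([crop(a,245,150,385,240,4),crop(b,200,165,340,225,4)]))
E
```

```text
time: 21.68
tool_pos: [0.5242, 0.3771, 0.06]
tcp_rot: [-0.705, 0.708, -0.032, 0.029]
wrist_force: [-0.5, -0.0, 0.6]
width: 0.605
t 21.68 tcp [0.5242 0.3771 0.06  ] F [-0.47 -0.02  0.65] w 0.605 q7 [-1.0, 0.77, 0.46, 1.9, -0.56, 0.61, -0.26]
[[0.996, -0.005, 0.087], [-0.087, -0.005, 0.996], [-0.004, -1.0, -0.006]]
sgn 1 shift [0.0014, 0.051, 0.0029] turn [0.0056, -0.002, -0.0042] | mm 51.1 deg 0.42
```

View pics/i.png

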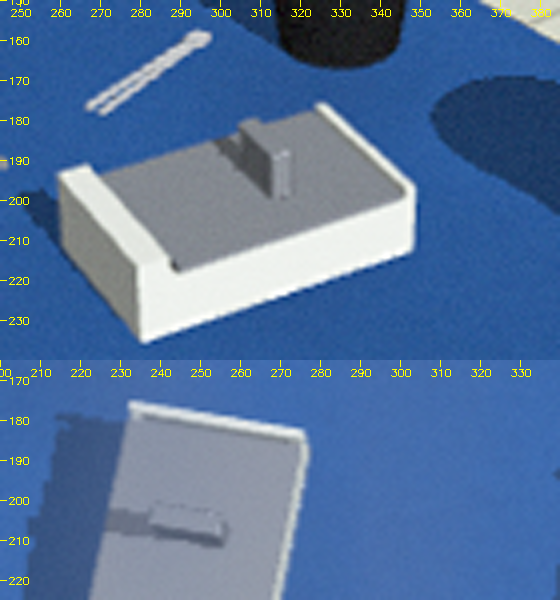

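The pictures show the large cover flat and inside the stop, with its tongue under the lip (side view: stop edge (320,175)–(345,197)). Next is the small cover.

```bash
python3 -m creep '[0.6,0.0014,0.018,0.003,0.005,-0.002,-0.004, 0.6,0.0014,0.036,0.003,0.005,-0.002,-0.004, 0.6,0.0014,0.048,0.003,0.005,-0.002,-0.004, 0.5,0.0014,0.051,0.003,0.005,-0.002,-0.004, 0.3,0.0014,0.051,0.003,0.005,-0.002,-0.004, 0.1,0.0014,0.051,0.003,0.005,-0.002,-0.004, 0,0.0014,0.051,0.003,0.005,-0.002,-0.004, 0,0.0014,0.051,0.003,0.005,-0.002,-0.004]' 80
python3 -m creep '[0,0,0,0,0,0,0,0,0,0,0,0,0,0]'; python3 -c "
from h import *
st();go([*loc(SC,.015),.009],SC[2],0,1)"
```

```text
time: 22.78
tool_pos: [0.5291, 0.3816, 0.013]
tcp_rot: [0.708, -0.705, 0.028, -0.032]
wrist_force: [0.5, -0.2, 2.9]
width: 0.141
time: 23.02
tool_pos: [0.5291, 0.3816, 0.0131]
tcp_rot: [0.708, -0.705, 0.028, -0.032]
wrist_force: [-0.3, -0.9, 0.8]
width: 0.146
t 23.02 tcp [0.5291 0.3816 0.0131] F [-0.31 -0.91  0.75] w 0.146 q7 [-0.96, 0.83, 0.4, 1.91, -0.61, 0.52, -0.22]
[[0.996, 0.006, 0.085], [-0.085, 0.004, 0.996], [0.006, -1.0, 0.005]]
sgn 1 shift [-0.0033, 0.004, -0.0023] turn [-0.0047, -0.0001, 0.0061] | mm 5.7 deg 0.44
```

The arm was still settling when I computed that shift, so the grasp is about 4 mm off. I'll open, correct and grip again.

```bash
python3 -m creep '[0.5,0,0,0,0,0,0,0.5,0,0,0,0,0,0,0.5,0,0,0,0,0,0]'; python3 -c "
from h import *
st();go([*loc(SC,.015),.009],SC[2],0,1);b=manip.capture('top');cv2.imwrite('pics/j.png',crop(b,110,220,210,300,7))
st();go([*loc(SC,.015),.009],SC[2],0,1)"
```

```text
time: 23.4
tool_pos: [0.5291, 0.3816, 0.013]
tcp_rot: [0.708, -0.705, 0.028, -0.032]
wrist_force: [0.0, -0.6, 0.4]
width: 0.5
t 23.4 tcp [0.5291 0.3816 0.013 ] F [ 0.01 -0.63  0.41] w 0.5 q7 [-0.96, 0.83, 0.4, 1.91, -0.61, 0.52, -0.22]
[[0.996, 0.006, 0.085], [-0.085, 0.004, 0.996], [0.006, -1.0, 0.005]]
sgn 1 shift [-0.0033, 0.0039, -0.0023] turn [-0.0046, -0.0, 0.0061] | mm 5.6 deg 0.44
t 23.45 tcp [0.5291 0.3816 0.013 ] F [ 1.01  0.27 -1.07] w 0.497 q7 [-0.96, 0.83, 0.4, 1.91, -0.61, 0.52, -0.22]
[[0.996, 0.006, 0.085], [-0.085, 0.004, 0.996], [0.006, -1.0, 0.005]]
sgn 1 shift [-0.0033, 0.004, -0.0023] turn [-0.0046, -0.0, 0.006] | mm 5.6 deg 0.44
```

View pics/j.png

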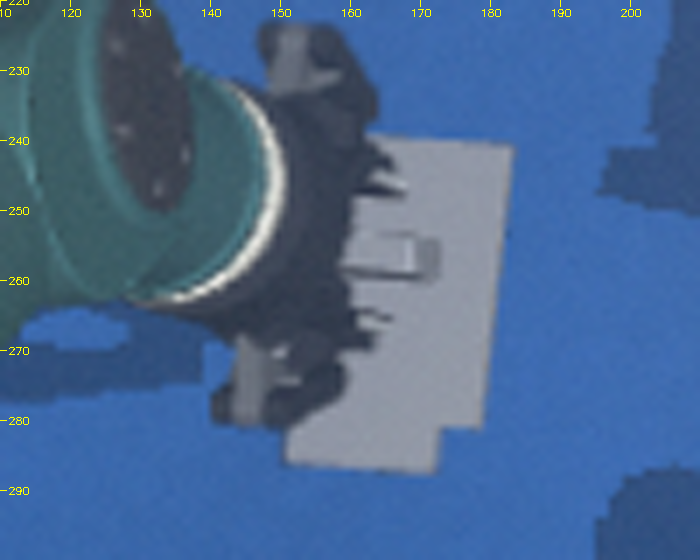

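The cover slid about 1 px (2–3 mm) forward with the fingers: right tail corner (183,241), tongue right corner (172,287). The bar is therefore centred in the jaws along x, and I correct only the sideways offset, height and tilt.

```bash
python3 -m creep '[0.5,0,0.001,-0.001,-0.004,0,0.005, 0.5,0,0.003,-0.0023,-0.0046,0,0.006, 0.5,0,0.004,-0.0023,-0.0046,0,0.006, 0.3,0,0.004,-0.0023,-0.0046,0,0.006, 0.1,0,0.004,-0.0023,-0.0046,0,0.006, 0,0,0.004,-0.0023,-0.0046,0,0.006, 0,0,0.004,-0.0023,-0.0046,0,0.006, 0,0,0.004,-0.0023,-0.0046,0,0.006]' 80
python3 -c "
from h import *
st();go([*loc(SC,.0183),.009],SC[2],0,1)"
```

```text
time: 24.45
tool_pos: [0.5291, 0.3795, 0.0091]
tcp_rot: [0.707, -0.706, 0.03, -0.03]
wrist_force: [-0.3, 0.5, 1.8]
width: 0.146
t 24.45 tcp [0.5291 0.3795 0.0091] F [-0.28  0.51  1.8 ] w 0.146 q7 [-0.96, 0.84, 0.4, 1.9, -0.61, 0.52, -0.22]
[[0.996, 0.0, 0.085], [-0.085, 0.0, 0.996], [0.0, -1.0, 0.0]]
sgn 1 shift [-0.0002, 0.0001, -0.0001] turn [-0.0002, -0.0, 0.0004] | mm 0.3 deg 0.03
```

```bash
python3 -m creep '[0,0,-0.01,0,0,0,0, 0,0,-0.03,0,0,0,0, 0,0,-0.06,0,0,0,0, 0,0,-0.09,0,0,0,0, 0,0,-0.12,0,0,0,0, 0,0,-0.13,0,0,0,0,0,0,-0.13,0,0,0,0]'
python3 -c "
from h import *
st();cov(SB,-.063,.075,.0091,26,80,8)"
```

```text
time: 25.32
tool_pos: [0.5292, 0.3797, 0.14]
tcp_rot: [0.707, -0.706, 0.029, -0.03]
wrist_force: [0.4, 0.1, -1.2]
width: 0.146
t 25.32 tcp [0.5292 0.3797 0.14  ] F [ 0.37  0.12 -1.19] w 0.146 q7 [-1.05, 0.67, 0.54, 1.87, -0.49, 0.74, -0.32]
[[0.996, 0.002, 0.085], [-0.085, 0.001, 0.996], [0.001, -1.0, 0.001]]
sgn 1 shift [0.1586, 0.0001, -0.5266] turn [-0.0072, 0.082, -0.1382] | mm 550.0 deg 9.22
```

```bash
python3 -m creep '[0,0.01,0,-0.03,0,0,0, 0,0.023,0,-0.075,0,0.01,0, 0,0.038,0,-0.125,0,0.02,0, 0,0.053,0,-0.175,0,0.03,-0.02, 0,0.068,0,-0.225,0,0.04,-0.05, 0,0.083,0,-0.275,-0.002,0.05,-0.08, 0,0.098,0,-0.325,-0.004,0.06,-0.1, 0,0.113,0,-0.375,-0.005,0.07,-0.12]'
python3 -c "
from h import *
st();cov(SB,-.063,.075,.0091,26,60,8)"
```

```text
time: 26.32
tool_pos: [0.6091, -0.0049, 0.1383]
tcp_rot: [-0.701, 0.707, -0.013, 0.097]
wrist_force: [0.2, 0.3, -0.6]
width: 0.149
t 26.32 tcp [ 0.6091 -0.0049  0.1383] F [ 0.2   0.29 -0.58] w 0.149 q7 [-0.42, 0.58, 0.48, 2.04, -0.5, 0.51, 0.25]
[[0.981, 0.118, 0.154], [-0.153, -0.018, 0.988], [0.119, -0.993, 0.0]]
sgn 1 shift [0.0542, 0.0254, -0.1466] turn [-0.0017, 0.0121, -0.0204] | mm 158.3 deg 1.36
```

```bash
python3 -m creep '[0,0.015,0,-0.04,0,0.004,-0.005, 0,0.03,0,-0.08,0,0.008,-0.01, 0,0.042,0.003,-0.115,-0.001,0.012,-0.02, 0,0.05,0.01,-0.138,-0.0017,0.012,-0.0204, 0,0.0542,0.0254,-0.1466,-0.0017,0.012,-0.0204, 0,0.0542,0.0254,-0.1466,-0.0017,0.012,-0.0204,0,0.0542,0.0254,-0.1466,-0.0017,0.012,-0.0204]'
python3 -m creep '[0,0,0.001,0,0,0,0,0,0,0.001,0,0,0,0]'
python3 -c "
from h import *
st();cov(SB,-.063,.075,.0091,26,10,8);cov(SB,-.063,.075,.0091,26,2,8)"
```

```text
time: 27.2
tool_pos: [0.6423, -0.1565, 0.1185]
tcp_rot: [-0.699, 0.707, -0.01, 0.107]
wrist_force: [0.5, 0.8, -0.8]
width: 0.15
time: 27.45
tool_pos: [0.6425, -0.1551, 0.1176]
tcp_rot: [-0.7, 0.706, -0.009, 0.106]
wrist_force: [0.2, -0.3, -1.5]
width: 0.145
t 27.45 tcp [ 0.6425 -0.1551  0.1176] F [ 0.2  -0.3  -1.53] w 0.145 q7 [-0.11, 0.64, 0.4, 1.95, -0.52, 0.51, 0.49]
[[0.977, 0.135, 0.162], [-0.161, -0.02, 0.987], [0.137, -0.991, 0.002]]
sgn 1 shift [-0.0058, 0.0478, -0.0034] turn [-0.0023, 0.0036, -0.0023] | mm 48.3 deg 0.28
sgn 1 shift [-0.0069, 0.0557, -0.0034] turn [-0.0023, 0.0036, -0.0023] | mm 56.3 deg 0.28
```

```bash
python3 -m creep '[0,-0.001,0.012,-0.003,-0.002,0.003,-0.002, 0,-0.003,0.024,-0.0034,-0.002,0.0036,-0.002, 0,-0.0045,0.036,-0.0034,-0.002,0.0036,-0.002, 0,-0.006,0.046,-0.0034,-0.002,0.0036,-0.002, 0,-0.0069,0.053,-0.0034,-0.002,0.0036,-0.002, 0,-0.0069,0.0557,-0.0034,-0.002,0.0036,-0.002, 0,-0.0069,0.0557,-0.0034,-0.002,0.0036,-0.002]'
python3 - <<'E'
from h import *
a=manip.capture("side");cv2.imwrite("pics/k.png",crop(a,345,220,465,310,6))
st();cov(SB,-.063,.075,.0091,14,1.5,8);cov(SB,-.063,.075,.0091,4,1.5,8)
E
```

```text
time: 28.32
tool_pos: [0.6429, -0.1586, 0.0615]
tcp_rot: [-0.699, 0.707, -0.01, 0.108]
wrist_force: [-0.9, -0.6, -1.9]
width: 0.147
t 28.38 tcp [ 0.643  -0.1586  0.0617] F [-0.75 -0.44 -1.25] w 0.15 q7 [-0.05, 0.72, 0.32, 1.97, -0.58, 0.4, 0.54]
[[0.976, 0.138, 0.166], [-0.165, -0.023, 0.986], [0.139, -0.99, 0.0]]
sgn 1 shift [-0.0123, -0.001, 0.0001] turn [-0.0002, -0.0001, 0.0003] | mm 12.3 deg 0.02
sgn 1 shift [-0.0222, -0.0024, 0.0001] turn [-0.0002, -0.0001, 0.0003] | mm 22.3 deg 0.02
```

View pics/k.png

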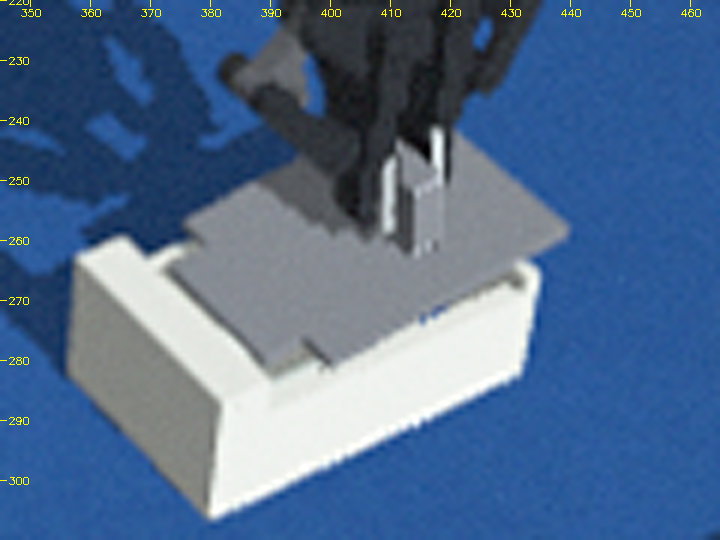

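The tongue edge, (373,264)–(389,281), is parallel to the lip, centred and just clear of it. The tail is tilted up past the stop, so I slide in.

```bash
python3 -m creep '[0,-0.003,0,0,0,0,0, 0,-0.006,-0.0003,0,0,0,0, 0,-0.009,-0.0006,0,0,0,0, 0,-0.0123,-0.001,0,0,0,0, 0,-0.015,-0.0014,0,0,0,0, 0,-0.017,-0.0016,0,0,0,0, 0,-0.0192,-0.002,0,0,0,0, 0,-0.0192,-0.002,0,0,0,0]'
python3 -m creep '[0,-0.001,-0.0001,0,0,0,0,0,-0.002,-0.0003,0,0,0,0,0,-0.002,-0.0003,0,0,0,0]'
python3 -c "
from h import *
st();cov(SB,-.063,.075,.0091,4,1.5,8);cov(SB,-.063,.075,.0091,2,1.5,8)"
```

```text
time: 29.38
tool_pos: [0.6238, -0.1553, 0.061]
tcp_rot: [-0.699, 0.707, -0.01, 0.108]
wrist_force: [0.9, 0.0, -0.8]
width: 0.151
time: 29.75
tool_pos: [0.6217, -0.155, 0.061]
tcp_rot: [-0.699, 0.707, -0.01, 0.108]
wrist_force: [-0.9, 0.2, -0.7]
width: 0.146
t 29.75 tcp [ 0.6217 -0.155   0.061 ] F [-0.88  0.18 -0.66] w 0.146 q7 [-0.04, 0.7, 0.31, 2.02, -0.58, 0.37, 0.56]
[[0.976, 0.137, 0.166], [-0.165, -0.023, 0.986], [0.139, -0.99, 0.0]]
sgn 1 shift [-0.0007, -0.0001, 0.0001] turn [-0.0003, -0.0002, 0.0] | mm 0.7 deg 0.02
sgn 1 shift [-0.0027, -0.0003, 0.0001] turn [-0.0003, -0.0002, 0.0] | mm 2.7 deg 0.02
```

Probe for the slot wall as before.

```bash
python3 -m creep '[0,-0.001,-0.0001,0,0,0,0,0,-0.002,-0.0003,0,0,0,0,0,-0.0025,-0.0003,0,0,0,0,0,-0.0025,-0.0003,0,0,0,0]'
python3 -m creep '[0,-0.0007,-0.0001,0,0,0,0, 0,-0.001,-0.0001,0,0,0,0]'
python3 -m creep '[0,-0.0007,-0.0001,0,0,0,0, 0,-0.001,-0.0001,0,0,0,0]'
python3 -c "
from h import *
st();cov(SB,-.063,.075,.0091,0,1.5,8)"
```

```text
time: 30.25
tool_pos: [0.6192, -0.1546, 0.0609]
tcp_rot: [-0.699, 0.707, -0.01, 0.108]
wrist_force: [-0.2, 0.8, -1.0]
width: 0.15
time: 30.5
tool_pos: [0.619, -0.1545, 0.0611]
tcp_rot: [-0.699, 0.707, -0.009, 0.109]
wrist_force: [1.7, -1.1, -2.2]
width: 0.15
time: 30.75
tool_pos: [0.6189, -0.1545, 0.0614]
tcp_rot: [-0.699, 0.707, -0.009, 0.109]
wrist_force: [3.1, 0.4, -1.9]
width: 0.149
t 30.75 tcp [ 0.6189 -0.1545  0.0614] F [ 3.13  0.4  -1.87] w 0.149 q7 [-0.04, 0.69, 0.3, 2.02, -0.59, 0.36, 0.56]
[[0.976, 0.14, 0.166], [-0.165, -0.024, 0.986], [0.142, -0.99, -0.0]]
sgn 1 shift [-0.0019, 0.0002, 0.0001] turn [0.0003, 0.0, 0.0032] | mm 1.9 deg 0.19
```

```bash
python3 -m creep '[0,0.0015,0.0005,0,0,0,0.003, 0,0.003,0.0008,0,0,0,0.003, 0,0.003,0.0008,0,0,0,0.003]'
python3 - <<'E'
from h import *
st()
for t,z in((8,1.2),(5,1.2),(2,1)): cov(SB,-.063,.075,.0091,4.5,z,t)
E
```

```text
time: 31.12
tool_pos: [0.6215, -0.155, 0.0608]
tcp_rot: [-0.699, 0.707, -0.01, 0.108]
wrist_force: [1.2, 0.6, -1.1]
width: 0.153
t 31.12 tcp [ 0.6215 -0.155   0.0608] F [ 1.2   0.57 -1.13] w 0.153 q7 [-0.04, 0.7, 0.31, 2.02, -0.58, 0.37, 0.56]
[[0.977, 0.137, 0.166], [-0.165, -0.023, 0.986], [0.139, -0.99, -0.0]]
sgn 1 shift [-0.0, 0.0001, 0.0001] turn [0.0003, 0.0, -0.0006] | mm 0.2 deg 0.04
sgn 1 shift [0.0003, 0.0041, 0.0001] turn [0.0003, -0.0, 0.0517] | mm 4.1 deg 2.96
sgn 1 shift [0.0005, 0.0082, 0.0001] turn [0.0003, -0.0, 0.1041] | mm 8.2 deg 5.96
```

```bash
python3 -m creep '[0,0.0001,0.0014,0,0,0,0.017, 0,0.0002,0.0027,0,0,0,0.034, 0,0.0003,0.0041,0,0,0,0.0517, 0,0.0004,0.0055,0,0,0,0.069, 0,0.0005,0.0069,0,0,0,0.087, 0,0.0005,0.0082,0,0,0,0.1041, 0,0.0005,0.0082,0,0,0,0.1041]'
python3 - <<'E'
from h import *
st()
for t,z in((1,.7),(.3,.3),(0,-.7)): cov(SB,-.063,.075,.0091,4.5,z,t)
E
```

```text
time: 32.0
tool_pos: [0.6235, -0.1553, 0.0526]
tcp_rot: [-0.703, 0.706, -0.047, 0.071]
wrist_force: [-0.3, -0.7, -0.5]
width: 0.149
t 32.0 tcp [ 0.6235 -0.1553  0.0526] F [-0.29 -0.67 -0.46] w 0.149 q7 [-0.08, 0.75, 0.38, 1.94, -0.53, 0.52, 0.5]
[[0.986, 0.034, 0.166], [-0.166, -0.006, 0.986], [0.035, -0.999, -0.0]]
sgn 1 shift [-0.0003, 0.0014, 0.0] turn [0.0005, 0.0003, 0.0173] | mm 1.5 deg 0.99
sgn 1 shift [-0.0002, 0.0028, 0.0] turn [0.0005, 0.0003, 0.0295] | mm 2.8 deg 1.69
sgn 1 shift [-0.0002, 0.0042, 0.0] turn [0.0005, 0.0003, 0.0348] | mm 4.2 deg 1.99
```

```bash
python3 -m creep '[0,-0.0002,0.0007,0,0,0,0.009, 0,-0.0003,0.0014,0,0,0,0.0173, 0,-0.0002,0.0021,0,0,0,0.0235, 0,-0.0002,0.0028,0,0,0,0.0295, 0,-0.0002,0.0035,0,0,0,0.033, 0,-0.0002,0.0042,0,0,0,0.0348]'
python3 -m creep '[0,0,0.0005,0,0,0,0, 0,0,0.001,0,0,0,0]'
python3 -c "
from h import *
st();cov(SB,-.063,.075,.0091,4.5,0,0)"
```

```text
time: 32.75
tool_pos: [0.6235, -0.1552, 0.0491]
tcp_rot: [0.705, -0.705, 0.059, -0.059]
wrist_force: [-2.6, 2.0, 8.2]
width: 0.148
time: 33.0
tool_pos: [0.6236, -0.1552, 0.0491]
tcp_rot: [0.705, -0.704, 0.059, -0.059]
wrist_force: [-3.5, 1.1, 9.9]
width: 0.15
t 33.0 tcp [ 0.6236 -0.1552  0.0491] F [-3.48  1.08  9.95] w 0.15 q7 [-0.09, 0.76, 0.39, 1.92, -0.52, 0.56, 0.49]
[[0.986, 0.0, 0.166], [-0.166, 0.001, 0.986], [-0.0, -1.0, 0.001]]
sgn 1 shift [-0.0001, -0.0, -0.0001] turn [-0.0009, 0.0002, -0.0001] | mm 0.1 deg 0.05
```

Both contact and height show it seated. I release and back away, up and toward the robot, to get clear views.

```bash
python3 -m creep '[0.3,0,0,0,0,0,0, 0.6,0,0,0,0,0,0, 0.6,0,0,0,0,0,0, 0.6,0,-0.02,0,0,0,0, 0.6,0,-0.05,0,0,0,0, 0.6,0,-0.1,0,0,0,0,0.6,0,-0.13,0,0,0,0]'
python3 -m creep '[0.6,0,0,-0.05,0,0,0,0.6,0,0,-0.1,0,0,0,0.6,0,0,-0.15,0,0,0,0.6,0,0,-0.2,0,0,0,0.6,0,0,-0.25,0,0,0,0.6,0,0,-0.28,0,0,0,0.6,0,0,-0.28,0,0,0]'
python3 - <<'E'
from h import *
a=manip.capture("side");b=manip.capture("top")
# predicted home corners: stop inner edge check
cv2.imwrite("pics/l.png",np.hstack([crop(a,180,150,450,310,2)[:, :540],cv2.resize(crop(b,120,150,420,330,3),None,fx=.55,fy=.55)[:320] if 0 else crop(b,205,160,290,320,3)[:320,:255]])) 
c=[cv2.imread("pics/side0.png"),cv2.imread("pics/top0.png")]
cv2.imwrite("pics/m.png",np.vstack([crop(a,180,150,450,340,3)[:, :800],]))
cv2.imwrite("pics/n.png",np.vstack([np.hstack([crop(b,205,165,410,265,3),]),cv2.resize(a,(615,300))[:, :615][:290] if 0 else crop(b,140,230,480,330,2)[:, :615]]))
st()
E
```

```text
time: 33.88
tool_pos: [0.6246, -0.1562, 0.1829]
tcp_rot: [0.705, -0.705, 0.058, -0.061]
wrist_force: [0.2, 0.3, -0.4]
width: 0.599
time: 34.75
tool_pos: [0.5758, -0.4366, 0.1845]
tcp_rot: [-0.703, 0.706, -0.059, 0.063]
wrist_force: [-0.1, 1.8, 0.4]
width: 0.596
t 34.85 tcp [ 0.5782 -0.4317  0.1835] F [ 0.62  0.24 -0.67] w 0.599 q7 [0.27, 0.68, 0.5, 1.67, -0.4, 0.89, 0.76]
[[0.986, 0.005, 0.167], [-0.167, 0.0, 0.986], [0.005, -1.0, 0.001]]
```

The viewer limit is reached, so I make the last check numerically. It compares colours along each box's centreline and checks that the bystanders are unchanged.

```bash
python3 - <<'E'
from h import *
a=manip.capture("side");b=manip.capture("top");a0=cv2.imread("pics/side0.png");b0=cv2.imread("pics/top0.png")
for nm,B,L in(("large",LB,.188),("small",SB,.138)):
    for n,im in(("side",a),("top",b)):
        o=[]
        for y in(-.025,.03):
            xs=np.arange(L/2-.022,L/2+.003,.003);z=[.048 if x>L/2-.006 else .045 for x in xs]
            uv=proj(n,[[*loc(B,x,y),zz] for x,zz in zip(xs,z)])
            o.append([int(im[int(round(v)),int(round(u))].mean()) for u,v in uv])
        uv=proj(n,[[*loc(B,x),.055] for x in(-L/2+.004,-L/2+.010,-L/2+.016)]);l=[int(im[int(round(v)),int(round(u))].mean()) for u,v in uv]
        print(nm,n,"stop",o,"lip",l)
for n,i,i0,cs in(("side",a,a0,{"beaker":(224,228),"jar":(339,336),"tube":(492,306),"forceps":(282,167)}),("top",b,b0,{"beaker":(232,300),"jar":(400,304),"tube":(445,187),"forceps":(173,188)})):
    for k,(u,v) in cs.items():
        t=i0[v-14:v+15,u-14:u+15];r=cv2.matchTemplate(i[v-24:v+25,u-24:u+25],t,cv2.TM_CCOEFF_NORMED);_,m,_,p=cv2.minMaxLoc(r);print(n,k,"move px",p[0]-10,p[1]-10,"score",round(m,2))
st()
E
```

```text
large side stop [[87, 90, 91, 88, 100, 116, 221, 212, 166], [127, 140, 136, 137, 137, 130, 192, 233, 160]] lip [231, 228, 231]
large top stop [[112, 113, 112, 113, 114, 113, 176, 211, 171], [148, 147, 144, 148, 141, 122, 166, 205, 129]] lip [227, 226, 226]
small side stop [[117, 142, 139, 83, 87, 127, 143, 151, 129], [84, 82, 86, 119, 139, 117, 185, 138, 91]] lip [231, 219, 148]
small top stop [[157, 157, 157, 150, 115, 119, 142, 174, 165], [109, 110, 115, 127, 153, 139, 178, 176, 129]] lip [235, 231, 177]
side beaker move px 0 0 score 1.0
side jar move px 0 0 score 1.0
side tube move px -2 1 score 0.89
side forceps move px 0 0 score 0.97
top beaker move px 0 0 score 1.0
top jar move px 10 2 score 0.2
top tube move px 0 0 score 1.0
top forceps move px 0 0 score 1.0
t 34.95 tcp [ 0.5791 -0.43    0.183 ] F [-0.69 -0.23  0.9 ] w 0.596 q7 [0.27, 0.68, 0.49, 1.67, -0.4, 0.89, 0.76]
[[0.986, 0.005, 0.164], [-0.164, 0.001, 0.986], [0.004, -1.0, 0.002]]
```

The arm's shadow falls on the small box and the arm hides the jar in the top view. I lift it and swing it toward the start side for a clean check.

```bash
python3 -m creep '[0.6,0,-0.04,0.02,0,0,0,0.6,0,-0.08,0.06,0,0,0,0.6,0,-0.08,0.12,0,0,0,0.6,0,-0.08,0.18,0,0,0,0.6,0,-0.08,0.24,0,0,0,0.6,0,-0.08,0.3,0,0,0,0.6,0,-0.08,0.36,0,0,0,0.6,0,-0.08,0.42,0,0,0]'
python3 -m creep '[0.6,0,0,0.06,0,0,0,0.6,0,0,0.12,0,0,0,0.6,0,0,0.18,0,0,0,0.6,0,0,0.24,0,0,0,0.6,-0.04,0,0.3,0,0,0,0.6,-0.08,0,0.36,0,0,0,0.6,-0.1,0,0.42,0,0,0,0.6,-0.12,0,0.48,0,0,0]'
python3 -m creep '[0.6,-0.03,0,0.05,0,0,0,0.6,-0.06,0,0.1,0,0,0,0.6,-0.1,0,0.15,0,0,0,0.6,-0.13,0,0.18,0,0,0,0.6,-0.13,0,0.18,0,0,0]'
python3 - <<'E'
from h import *
a=manip.capture("side");b=manip.capture("top");a0=cv2.imread("pics/side0.png");b0=cv2.imread("pics/top0.png")
for nm,B,L in(("large",LB,.188),("small",SB,.138)):
    for n,im in(("side",a),("top",b)):
        o=[]
        for y in(-.025,.03):
            xs=np.arange(L/2-.022,L/2+.003,.003);z=[.048 if x>L/2-.006 else .045 for x in xs]
            uv=proj(n,[[*loc(B,x,y),zz] for x,zz in zip(xs,z)])
            o.append([int(im[int(round(v)),int(round(u))].mean()) for u,v in uv])
        uv=proj(n,[[*loc(B,x),.055] for x in(-L/2+.004,-L/2+.010,-L/2+.016)]);l=[int(im[int(round(v)),int(round(u))].mean()) for u,v in uv]
        print(nm,n,"stop",o,"lip",l)
for n,i,i0,cs in(("side",a,a0,{"beaker":(224,228),"jar":(339,336),"tube":(492,306),"forceps":(282,167)}),("top",b,b0,{"beaker":(232,300),"jar":(400,304),"tube":(445,187),"forceps":(173,188)})):
    for k,(u,v) in cs.items():
        t=i0[v-14:v+15,u-14:u+15];r=cv2.matchTemplate(i[v-24:v+25,u-24:u+25],t,cv2.TM_CCOEFF_NORMED);_,m,_,p=cv2.minMaxLoc(r);print(n,k,"move px",p[0]-10,p[1]-10,"score",round(m,2))
st()
E
```

```text
time: 35.95
tool_pos: [0.6474, -0.0116, 0.2641]
tcp_rot: [0.706, -0.704, 0.056, -0.059]
wrist_force: [1.6, 0.9, 0.4]
width: 0.594
time: 36.95
tool_pos: [0.6069, 0.4653, 0.2653]
tcp_rot: [0.706, -0.704, 0.055, -0.057]
wrist_force: [1.5, -0.8, 0.3]
width: 0.597
time: 37.58
tool_pos: [0.4985, 0.671, 0.2642]
tcp_rot: [0.707, -0.703, 0.052, -0.051]
wrist_force: [0.7, 0.2, -0.7]
width: 0.6
large side stop [[137, 139, 136, 136, 136, 123, 231, 222, 162], [140, 137, 133, 137, 138, 132, 188, 230, 159]] lip [230, 226, 230]
large top stop [[155, 155, 154, 155, 150, 136, 218, 224, 175], [147, 149, 149, 147, 144, 126, 167, 206, 132]] lip [227, 227, 227]
small side stop [[135, 136, 136, 135, 136, 127, 195, 230, 188], [138, 133, 138, 138, 135, 133, 238, 206, 88]] lip [229, 227, 229]
small top stop [[157, 160, 158, 157, 157, 132, 179, 234, 224], [156, 155, 158, 156, 155, 139, 176, 226, 139]] lip [235, 236, 235]
side beaker move px 0 0 score 1.0
side jar move px 0 0 score 1.0
side tube move px 0 0 score 1.0
side forceps move px 0 0 score 1.0
top beaker move px 0 0 score 1.0
top jar move px 0 0 score 1.0
top tube move px 0 0 score 1.0
top forceps move px 0 0 score 1.0
t 37.67 tcp [0.5048 0.6646 0.2652] F [0.23 0.37 0.83] w 0.601 q7 [-1.25, 0.77, 0.53, 1.3, -0.39, 1.17, -0.85]
[[0.988, 0.003, 0.155], [-0.155, 0.002, 0.988], [0.002, -1.0, 0.003]]
```

With a clear view, both covers run grey right up to a visible white stop wall and the lips are exposed. All four bystanders have moved 0 px.

```bash
python3 -c "
from workcell import manip
print(manip.job_done())"
```

```text
the job is handed in; nothing more can be done
None
```

The job is handed in at about 37.7 s. The paddle went into the large box first, then the large cover closed that box, then the small cover closed the small one. I hooked each tongue under its lip at 8° tilt, touched the slot wall, backed off 2–3 mm and let the tail down by hand until it seated.

**Last checks**
- **Seating:** both covers came to rest level, at rim height to within about 0.1 mm, with 10 N of contact before release.
- **Covers:** final pixel checks in both views show grey up to the visible white stop wall on each box, and both lips exposed.
- **Beaker, jar, tube and forceps:** all matched their starting pictures with 0 px shift.
- **Paddle:** I saw it lying in the box before closing but could not see it afterwards.

**What disagreed or went wrong**
- **Slot walls:** contact came about 1.9 mm earlier than my camera fit put it on both boxes. That is within the 2 mm calibration figure, and I allowed for it.
- **Small cover grasp:** the first grasp was about 4 mm off and slid the cover about 3 mm on the bench, so I gripped it again.
- **Final pictures:** I could not view the last two because I had reached the 12-picture limit, so the final check was numerical only. A first numerical check, with the arm still in view, was blurred by its shadow and hid the jar. It came out clean once I moved the arm away.

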